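Snap the dust filter into the oil cooler

ROBOT

A 6-joint arm with a two-finger parallel gripper is mounted at the origin on the work surface. World frame = base frame: x ahead of the robot, y to its left, z up, the work surface at z = 0. Lengths are in m, angles in rad, forces in N, time in s.
With the tool pointing down it reaches from about 0.35 to 0.775 m from the base axis. Payload 5.5 kg.
Tool frame: the origin (TCP) lies midway between the tips of the shut fingers; the grasp point (between the pads) lies 19 mm behind it; z points along the fingers, y is the line along which they close (so a half turn about z gives the same grasp; the last joint's range is limited). The gripper opens to 85 mm and grips with 20 to 120 N. Pads are 22 mm wide; open, the fingers measure 114 mm over their backs; the gripper's body (76 mm by 85 mm) begins 54 mm behind the grasp point. The pads swing forward as they close: fully open they stand 13 mm farther back than shut.
Start: joints at [-1.486, 0.313, 0.046, 1.304, 0, 1.431], TCP at [0.128, -0.561, 0.209] pointing down, gripper open.
Joint ranges: [-2.76, 2.76], [-0.86, 1.69], [-1.03, 1.26], [-2.2, 2.34], [-1.47, 1.5], [-3.14, 3.14]. Speed limits (rad/s): [2.57, 2.57, 3.14, 3.14, 3.14, 3.14].

INTERFACE

Orientations are given as a unit quaternion [w, x, y, z].
In Python, from workcell import env gives the robot as it stands.
- The arm moves only by the tool move_arm, never from a script. Its argument "targets" is a list of rows, each a list of 3 entries, a list of its own where there are three numbers: the shift along the tool's x, y, z in mm, then the turn, a rotation vector about the tool's x, y, z in units of 10 degrees (1.0 is 10 degrees), then the closure, from -1 (fully open) to 1 (shut). In form: [[[dx, dy, dz], [ax, ay, az], gripper], ...]. A call has 1 to 5 rows; each row is the pose to reach, as a shift and turn from the pose commanded when the call began, along the tool's axes at that moment; what a row does not reach only later rows make up. A row lasts 1/8 s, in which the tool goes at most 62.5 mm and 10.7 degrees, less where a joint would pass 70% of its speed; a pose out of reach is approached as far as the arm can. A call with a gripper value outside its range is refused whole. The fingers move at their own pace and stop on an object; "squeeze" is the grip in N (left out, the last holds). Time passes only in rows, so rows that repeat a pose let the fingers close. It gives the time, the measured TCP pose, the force, the opening and the grip force at its end, in the units of the state.
- env.get_state(): the state, without advancing time (a new reading comes with each control period).
- env.read_camera(name): name is "scene" or "top"; returns a dict with "pixels" (400x640x3 uint8, red, green, blue), "fovy" (degrees; the focal length in pixels is half the picture's height over the tangent of half this angle, whatever the lens; pixels are square), "cx", "cy" (the principal point, pixels), "dist_coeffs" ([k1, k2, p1, p2, k3] as OpenCV has them; the pictures are not rectified), "extrinsics" (4x4, takes a point from world to camera coordinates). Camera axes: x right, y up, looking along -z (the intrinsics and any distortion apply to the point x, -y, -z); pixel columns grow to the right and rows downward; lengths in m; the calibration is good to about 2 mm. A picture is of the moment at which its call begins. There is no depth.
- env.hand_in(): hands the job in; it is judged then, once.
Trained networks look in a picture, given as the dict that the camera call returned (one of the last four; its "shot" number tells which), for a name from the list of things; names that differ only in an ending like _2 or _b are one class to them, and where a whole thing is asked for, a point or a joint stands for the part that bears it (a point fixed in the world has none). Each returns a list of dicts, best first, with "confidence" (0 to 1); they miss things now and then, are a little off and sometimes report something else, mostly with a low value. They report only what shows in the picture. A call takes as long as a camera call. They do not tell look-alikes from the thing itself.
- env.spot_in(thing, picture): "centre" ([x, y, z] in m, in world coordinates, good to about 4 mm: the middle of the surface that is visible of it).
- env.regions_of(thing, picture): "mask" (400x640 bool, what is visible of it).
- env.landmark_of(thing, picture): "centre" ([x, y, z] in m, in world coordinates, good to about 4 mm: a listed point, or the origin of a listed thing).
The state is a dict: "clock": time; "joint_pos": joint angles; "qvel": joint speeds; "tau": joint torques, N m; "tcp_pos": TCP position; "orientation": TCP orientation; "wrist_force": force on the tool from outside, world axes, zero at the start; "ft_torque": the same for the moment, N m; "finger_gap": finger opening in m; "grip_force": force on a finger pad.
Only numpy, scipy, OpenCV 4.12 (cv2) and the standard library are available. Lean on these libraries where they do the work, as an engineer would, in place of code of your own. Each camera call takes 0.05 s, during which the arm holds its last target. There are 200 camera calls.

TASK

Take the smaller of the two dust-filter cassettes out of the plywood rack and slide it down the sloping guide channel on the oil cooler's core, right home, so that its header bar pushes the spring catch aside and the catch clicks back over it; then let go. Guide it in under control rather than letting it drop down the channel, and leave the larger cassette and the other parts on the bench where they are.

Things in the scene. Friction and masses are not known exactly. Their poses are not given: they have to be found in the camera images.
- filter_centre (a point): Centre of the smaller cassette (the one to fit, ~0.25 kg): wire mesh in an aluminium frame, standing upright in a rack slot. x: through its thickness (12 mm all over), y: width, z: up to its grip. 148 mm high in all, lower edge 74 mm below this point. Both faces are alike, either may face out. Frame 140 mm wide, 110 mm high; its top 20 mm is a header bar 156 mm wide (8 mm ears).
- filter_grip (a point): Middle of the smaller cassette's pull grip, 55 mm above filter_centre, same axes: a black plastic block on the middle of the header bar, 70 mm wide, 38 mm high, 12 mm thick; pinch it across the thickness (x). The header bar's upper face is 19 mm below this point.
- big_filter_centre (a point): Centre of the larger cassette (too wide for this cooler, leave alone): same build and axes, frame 180 mm wide and 130 mm high, header bar 196 mm, same grip, 168 mm high in all.
- rack: Fixed plywood rack. Origin: underside centre, z up. Base 170 (x) by 210 (y) by 20 mm. Two slots along its y at x = -48 and +48 mm, each 15 mm wide between fins 180 mm long that rise to 75 mm above the bench. A cassette stands on the base in each slot; which is in which varies.
- cooler: Fixed oil cooler (blue, aluminium core). Frame of its filter channel: origin mid-floor of the channel, 75 mm above the bench; z up the channel, 30 degrees off vertical, its top leaning towards the robot's side at yaw 0; y across; x out of the core face. A cassette fully home has its lower edge on the floor at x = y = z = 0, upright along z (filter_centre at z = 74 mm).
- channel_mouth (a point): Middle of the channel's mouth, at z = 88 mm in the cooler's frame, same axes. The channel leaves the frame 2 mm on every side: side walls at y = +/-72 mm, flaring from z = 72 mm to +/-81 mm here; core face and front lips at x = -8 and +8 mm, flaring from z = 85 mm to about +/-17 mm at z = 104 mm. Fan shroud behind (x below -48 mm) reaches z = 97 mm.
- catch (a joint): Spring catch: steel leaf on the channel's +y side, pivoted 67 mm below its nose. 0 = closed, grows (rad) as the nose goes outward (+y). About 3 N at the nose when shut. Over the last 35 mm of travel the header bar's ear pushes it 0.05 to 0.09 rad aside (some 3 to 12 N of push along the channel); with the cassette home it springs back to 0 over the ear.
- catch_nose (a point): Inner lower corner of the catch's nose: x = 0, y = 72.5, z = 112 mm in the cooler's frame when closed, 2 mm above a fitted cassette's header bar. Above it the catch slopes outward as a lead-in to y = 85 mm at z = 139 mm and ends in a thumb tab at about z = 148 mm.
- block: Loose aluminium valve block, 70 by 62 by 120 mm high. Origin underside centre. Leave alone.
- return_filter: Loose round oil filter head with black top, 90 mm diameter foot, 118 mm high. Origin underside centre. Leave alone.
- dc_motor: Loose steel electric motor, 68 mm diameter, 110 mm high, standing. Origin underside centre. Leave alone.
Mind the look-alikes: they are no part of the job. What is shaped like the part that bears filter_centre but orange is not meant.

How it is judged:
By the outcome, as a careful person would: the job done as asked, in the order asked, and still so for the second after the job is handed in, with the robot touching nothing.
It also fails if it takes over 42 s, if anything falls off the work surface, if the arm or the gripper's body presses on something with over 40 N, if the wrist force passes 120 N, or if a joint passes its speed limit or range.

## Working session

There is one attempt and no reset: what is moved stays moved. The work goes in short steps, Python scripts to look and compute and a tool call to move; the robot and the scene stay as the last step left them, time stands still between calls to the robot, and variables do not carry over. Pictures are saved under pics/ and viewed, at most 10 in all, crops included, and the job is handed in when it is done.

Besides the shell and the picture viewer there is one more tool, called as name(argument=value, ...) on one line, values as JSON. move_arm: Moves the arm, as the interface text tells. Its arguments: {"type":"object","properties":{"targets":{"type":"array","items":{"type":"array"}},"squeeze":{"type":"number"}},"required":["targets"]}

```bash
ls; mkdir -p pics; cat > look.py <<'E'
from workcell import env
import cv2,numpy as np
def shot(cam,name=None):
    p=env.read_camera(cam)
    if name: cv2.imwrite(f'pics/{name}.png',p['pixels'][:,:,::-1])
    return p
E
python3 - <<'E'
from look import *
np.set_printoptions(precision=4,suppress=True)
ims=[]
for cam in ['scene','top']:
    p=shot(cam,cam)
    print(cam,p['fovy'],p['cx'],p['cy'],p['dist_coeffs'],p['extrinsics'])
    for t in ['filter_centre','filter_grip','big_filter_centre','rack','cooler','channel_mouth','catch_nose','block','return_filter','dc_motor']:
        for d in env.landmark_of(t,p)[:3]: print(t,np.round(d['centre'],4),round(d['confidence'],2))
print(env.get_state())
E
```

```text
pics
scene 52.32251748512732 316.23715347473313 196.2168953608694 [-0.0138  0.      0.      0.      0.    ] [[-0.553   0.8331 -0.0089  0.2387]
 [-0.5881 -0.3827  0.7125  0.2459]
 [ 0.5902  0.3993  0.7016 -1.4481]
 [ 0.      0.      0.      1.    ]]
filter_centre [ 0.5916 -0.083   0.0724] 0.97
filter_centre [ 0.4854 -0.2973  0.0946] 0.77
filter_centre [ 0.2952 -0.2705  0.0734] 0.73
filter_grip [ 0.5869 -0.082   0.1341] 0.69
filter_grip [ 0.2889 -0.2678  0.1275] 0.62
filter_grip [0.5551 0.1752 0.1526] 0.47
big_filter_centre [ 0.5871 -0.3123  0.1045] 0.78
rack [ 0.5364 -0.309  -0.0005] 0.89
cooler [ 0.6071  0.4162 -0.0011] 0.74
cooler [0.5974 0.1695 0.0746] 0.66
channel_mouth [0.5571 0.1764 0.1507] 0.83
catch_nose [0.558  0.2508 0.1732] 0.53
block [ 0.7488 -0.0665 -0.0039] 0.78
return_filter [ 0.6096  0.4165 -0.0007] 0.68
return_filter [0.5979 0.1674 0.075 ] 0.38
dc_motor [0.3982 0.4054 0.0001] 0.86
top 47.82764147036984 323.03664854114163 196.2325356527745 [-0.0833  0.      0.      0.      0.    ] [[ 0.0198 -0.9996  0.02    0.0265]
 [ 0.9959  0.0215  0.0873 -0.5599]
 [-0.0877  0.0182  
[... 464 characters left out ...]
 0.23
channel_mouth [0.555  0.1761 0.1505] 0.63
catch_nose [0.558  0.2507 0.172 ] 0.63
block [ 0.7428 -0.0672  0.003 ] 0.94
return_filter [0.6055 0.4138 0.0004] 0.97
dc_motor [ 0.3966  0.4076 -0.0014] 0.56
{'clock': 1.1, 'joint_pos': array([-1.4856,  0.3132,  0.0461,  1.3036,  0.    ,  1.4312]), 'qvel': array([-0.0003, -0.0001,  0.0005,  0.0013,  0.0001, -0.001 ]), 'tau': array([ -0.    , -48.0483,  29.8815,   0.0004,  -0.    ,   0.    ]), 'tcp_pos': array([ 0.1282, -0.5606,  0.209 ]), 'orientation': array([0.    , 0.9937, 0.1121, 0.    ]), 'wrist_force': array([-0.3937,  0.6556,  1.0482]), 'ft_torque': array([ 0.0726,  0.0615, -0.0623]), 'grip_force': 0.0, 'finger_gap': 0.08559787783362369}
```

View pics/scene.png

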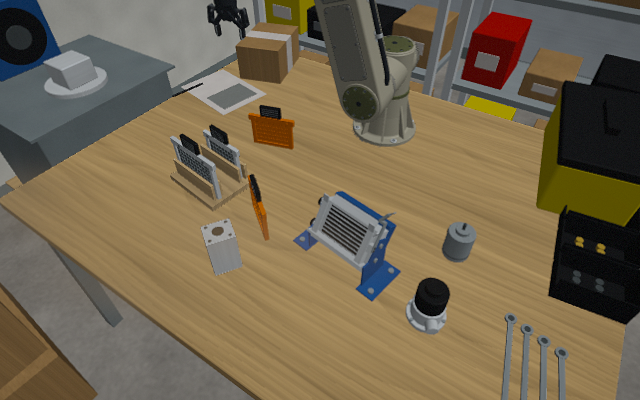

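View pics/top.png

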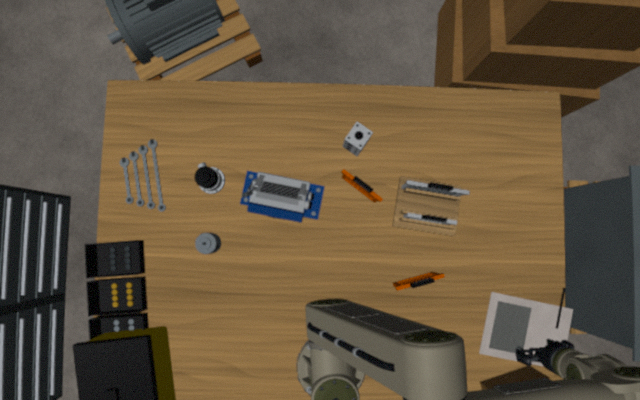

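The scene view shows the rack at about (205,170) px with the two grey cassettes. The smaller is on the robot's side at (220,148) px. The orange look-alikes are at (270,130) and (258,205) px, and the cooler is at (350,230) px with its channel open at the top. In the top view the small cassette is at (428,219) px, the big one at (436,188) px and the cooler at (282,196) px, both yawed slightly clockwise.

```bash
python3 - <<'E'
from look import *
np.set_printoptions(precision=4,suppress=True)
near={'filter_grip':(.49,-.297,.15),'filter_centre':(.486,-.299,.095),'big_filter_centre':(.586,-.313,.1035),'rack':(.536,-.31,0),'cooler':(.5955,.169,.075),'channel_mouth':(.556,.176,.1507),'catch_nose':(.558,.2507,.1725)}
for cam in ['scene','top']:
  R={k:[] for k in near}
  for i in range(4):
    p=shot(cam)
    for t in near:
        for d in env.landmark_of(t,p):
            if np.linalg.norm(d['centre']-np.array(near[t]))<.025: R[t].append(d['centre']);break
  print(cam)
  for t in near:
    if R[t]: print(t,len(R[t]),np.mean(R[t],0),np.std(R[t],0))
p=shot('top')
f=200/np.tan(np.radians(p['fovy']/2));K=np.array([[f,0,p['cx']],[0,f,p['cy']],[0,0,1.]]);E=p['extrinsics']
def ray(uv,z):
    n=cv2.undistortPoints(np.float64(uv).reshape(-1,1,2),K,p['dist_coeffs'])[:,0]
    d=np.c_[n[:,0],-n[:,1],-np.ones(len(n))]@E[:3,:3]; c=-E[:3,:3].T@E[:3,3]
    return c+d*((z-c[2])/d[:,2])[:,None]
for t,z in [('filter_grip',.168),('big_filter_centre',.15),('filter_centre',.13),('rack',.05)]:
    for r in env.regions_of(t,p):
        v,u=np.nonzero(r['mask']); w=ray(np.c_[u,v],z)[:,:2]
        rect=cv2.minAreaRect(np.float32(w*1000)); pc=np.cov(w.T); e=np.linalg.eigh(pc)[1][:,1]
        print(t,round(r['confidence'],2),len(u),w.mean(0),rect,'axis deg from y',np.degrees(np.arctan(-e[0]/e[1])))
cv2.imwrite('pics/topc.png',cv2.resize(p['pixels'][150:250,225:475,::-1],None,fx=3.2,fy=3.2,interpolation=cv2.INTER_CUBIC))
print(env.get_state()['clock'])
E
```

```text
scene
filter_grip 4 [ 0.4917 -0.298   0.1512] [0.0005 0.0005 0.0008]
filter_centre 4 [ 0.4884 -0.2949  0.0931] [0.0018 0.0006 0.001 ]
big_filter_centre 4 [ 0.5848 -0.314   0.1023] [0.0009 0.001  0.0012]
rack 4 [ 0.5352 -0.31    0.0008] [0.0011 0.0013 0.0012]
cooler 4 [0.5992 0.1694 0.0761] [0.0013 0.0003 0.001 ]
channel_mouth 3 [0.5571 0.1772 0.1521] [0.0016 0.001  0.0019]
catch_nose 4 [0.557  0.2512 0.1722] [0.0006 0.001  0.0009]
top
filter_grip 4 [ 0.4924 -0.2975  0.1459] [0.0021 0.0022 0.0011]
filter_centre 4 [ 0.488  -0.3002  0.0951] [0.0007 0.0012 0.0014]
big_filter_centre 4 [ 0.5836 -0.3126  0.1049] [0.0012 0.0023 0.0019]
rack 4 [ 0.5339 -0.3107 -0.0031] [0.0013 0.001  0.0018]
cooler 3 [0.5947 0.1682 0.0715] [0.0017 0.0013 0.0004]
channel_mouth 4 [0.5577 0.1768 0.1517] [0.0005 0.0011 0.002 ]
catch_nose 4 [0.5605 0.2489 0.1703] [0.0013 0.0018 0.0012]
filter_grip 0.95 517 [ 0.302  -0.2415] ((302.8034362792969, -245.8605194091797), (35.705467224121094, 153.4949493408203), 14.487735748291016) axis deg from y 13.398026810324904
filter_grip 0.68 368 [ 0.4859 -0.2799] ((486.83984375, 
[... 645 characters left out ...]
2097
filter_centre 0.71 498 [ 0.3001 -0.2557] ((298.8899230957031, -256.0246887207031), (34.43290710449219, 158.54600524902344), 15.832892417907715) axis deg from y 14.080029641821994
filter_centre 0.66 351 [ 0.4871 -0.2923] ((487.9732666015625, -290.111328125), (172.84059143066406, 22.11538314819336), 82.39834594726562) axis deg from y -7.019970529216779
rack 0.96 2521 [ 0.5237 -0.2941] ((533.3715209960938, -300.1073303222656), (217.22125244140625, 170.55535888671875), 82.72440338134766) axis deg from y -11.648434348168374
rack 0.33 2488 [0.5521 0.1819] ((552.322021484375, 185.62176513671875), (229.6674346923828, 138.2486114501953), 79.28083038330078) axis deg from y -7.774049519091137
4.55
```

View pics/topc.png

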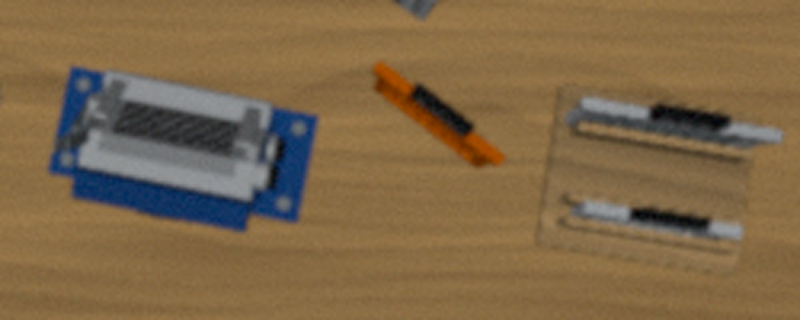

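The crop shows the cooler's channel across the middle left, with its catch at the left end near (75,125) px. The small cassette lies at about (660,218) px in the front slot. Both are turned some -7° to -11°.

```bash
cat >> look.py <<'E'
from scipy.spatial.transform import Rotation as Ro
YR,YC=-7.3,-10.7
O=np.array([.5995,.1687,.075])
def Rdown(yaw):
    c,s=np.cos(np.radians(yaw)),np.sin(np.radians(yaw)); return np.array([[-s,c,0],[c,s,0],[0,0,-1.]])
def Rcool(yaw=YC):
    c,s=np.cos(np.radians(yaw)),np.sin(np.radians(yaw)); Y=np.array([-s,c,0]);Z=np.array([-.5*c,-.5*s,.75**.5])
    return np.c_[Y,np.cross(Y,Z),-Z]
def cur():
    s=env.get_state(); q=s['orientation']; return s['tcp_pos'],Ro.from_quat(np.r_[q[1:],q[0]]).as_matrix()
def rel(p,R,start=None):
    p0,R0=start or cur()
    print('shift',np.round(R0.T@(np.array(p)-p0)*1000,1),'turn',np.round(np.degrees(Ro.from_matrix(R0.T@R).as_rotvec())/10,3))
    return np.array(p),R
E
python3 - <<'E'
from look import *
print(Rcool(),O+Rcool()@[0,0,-.12])
a=rel([.4895,-.298,.25],Rdown(YR))
E
```

```text
[[ 0.18566662  0.85096764  0.4913064 ]
 [ 0.9826128  -0.16079201 -0.09283331]
 [ 0.          0.5        -0.8660254 ]] [0.54054323 0.17984    0.17892305]
shift [ 410.8 -175.4  -41. ] turn [ 1.000e-03  1.000e-03 -6.982e+00]
```

move_arm(targets=[[[60,-26,-41],[0,0,-1.0],-1],[[120,-51,-41],[0,0,-2.0],-1],[[180,-77,-41],[0,0,-3.0],-1],[[236,-101,-41],[0,0,-4.0],-1],[[290,-124,-41],[0,0,-5.0],-1]])

```text
clock: 5.18
tcp_pos: [0.3744, -0.3814, 0.2503]
orientation: [0.001, 0.852, 0.524, 0.0]
wrist_force: [0.7, 0.1, 0.0]
finger_gap: 0.0856
grip_force: 0.0
```

```bash
python3 - <<'E'
from look import *
a=rel([.4895,-.298,.22],Rdown(YR)); print(cur()[0],env.get_state()['clock'])
E
```

```text
shift [126.3  65.1  30.3] turn [ 0.005  0.004 -1.951]
[ 0.37436882 -0.38135291  0.25031322] 5.175
```

move_arm(targets=[[[56,29,10],[0,0,-1.0],-1],[[112,58,25],[0,0,-1.95],-1],[[126,65,30],[0,0,-1.95],-1],[[126,65,30],[0,0,-1.95],-1]])

```text
clock: 5.68
tcp_pos: [0.4886, -0.299, 0.2193]
orientation: [-0.001, 0.752, 0.659, -0.0]
wrist_force: [-0.5, -0.7, 0.1]
finger_gap: 0.0853
grip_force: 0.0
```

```bash
python3 - <<'E'
from look import *
a=rel([.4895,-.298,.135],Rdown(YR)); print(cur()[0],env.get_state()['clock'])
p=shot('scene');cv2.imwrite('pics/pre.png',cv2.resize(p['pixels'][60:230,130:330,::-1],None,fx=3.2,fy=3.2,interpolation=cv2.INTER_CUBIC))
E
```

```text
shift [ 1.1  0.9 84.3] turn [-0.008 -0.002 -0.025]
[ 0.48859057 -0.29902989  0.21927718] 5.675
```

View pics/pre.png

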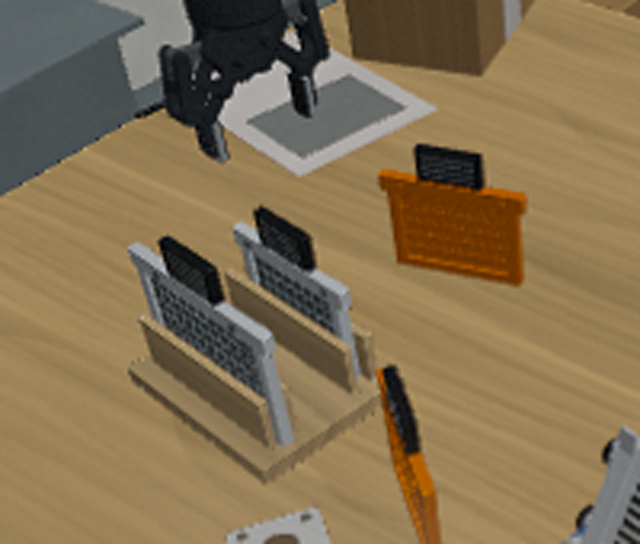

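The open fingers hang straight over the small cassette's grip, which is at (285,235) px in the crop. The larger cassette is well clear at (200,300) px.

move_arm(targets=[[[1,1,45],[0,0,0],-1],[[1,1,75],[0,0,0],-1],[[1,1,84],[0,0,0],-1],[[1,1,84],[0,0,0],0.0]])

```text
clock: 6.22
tcp_pos: [0.4886, -0.3002, 0.1365]
orientation: [0.0, 0.753, 0.658, -0.0]
wrist_force: [1.0, -0.8, -0.0]
finger_gap: 0.0695
grip_force: 0.0
```

move_arm(targets=[[[0,0,0],[0,0,0],0.5],[[0,0,0],[0,0,0],1],[[0,0,0],[0,0,0],1],[[0,0,0],[0,0,0],1]], squeeze=60)

```text
clock: 6.72
tcp_pos: [0.4898, -0.2997, 0.137]
orientation: [0.001, 0.752, 0.659, -0.0]
wrist_force: [-0.5, 0.1, 4.4]
finger_gap: 0.01
grip_force: 61.1
```

move_arm(targets=[[[0,0,-15],[0,0,0],1],[[0,0,-40],[0,0,0],1],[[0,0,-75],[0,0,0],1],[[0,0,-120],[0,0,0],1],[[0,0,-170],[0,0,0],1]])

```text
clock: 7.35
tcp_pos: [0.4886, -0.2985, 0.307]
orientation: [-0.001, 0.752, 0.659, -0.0]
wrist_force: [0.7, -0.3, -3.0]
finger_gap: 0.01
grip_force: 60.1
```

```bash
python3 - <<'E'
from look import *
np.set_printoptions(precision=4,suppress=True)
print(env.get_state()['wrist_force'])
for i in range(4):
  for cam in ['scene','top']:
    p=shot(cam); P,R=cur()
    for t in ['filter_grip','filter_centre']:
        for d in env.landmark_of(t,p):
            if np.linalg.norm(d['centre']-(P-[0,0,.03]))<.07: print(cam,t,(R.T@(d['centre']-P))*1000)
    if i==3:
      cv2.imwrite(f'pics/h{cam}.png',p['pixels'][:,:,::-1])
P,R=cur();print(P)
Rc=Rcool()
rel(O+Rc@[0,0,-(.114+.12)],Rc); print(O+Rc@[0,0,-(.114+.12)])
E
```

```text
[ 0.6615 -0.2989 -3.0155]
scene filter_grip [ 2.763  -1.6438 -6.3638]
scene filter_centre [ 3.6524 -4.8595 49.9109]
top filter_grip [  4.6241   5.0342 -11.8245]
top filter_centre [-3.1167 -1.9654 39.673 ]
scene filter_grip [ -1.0465  -0.7449 -14.3084]
scene filter_centre [ 2.754  -1.4843 43.3017]
top filter_grip [ 3.4514  3.1147 -9.2128]
top filter_centre [-0.2964  0.7154 42.488 ]
scene filter_grip [ -0.6384   2.0128 -14.0242]
scene filter_centre [ 3.7712 -1.645  42.6828]
top filter_grip [  2.3544   2.9459 -10.5485]
top filter_centre [-0.934  -1.2455 44.4521]
scene filter_grip [  0.1072   4.1981 -16.0737]
scene filter_centre [ 4.6587  1.9705 43.0256]
top filter_grip [ 1.9602  2.5318 -8.1362]
top filter_centre [-1.4424 -1.8628 42.0637]
[ 0.4893 -0.2992  0.306 ]
shift [484.6 -69.7  28.3] turn [-2.999 -0.08   0.301]
[0.4845 0.1904 0.2776]
```

View pics/hscene.png

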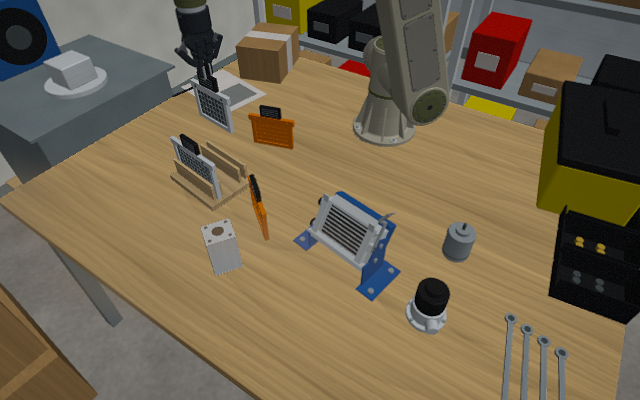

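The cassette hangs straight down in the gripper at (210,105) px, clear of everything, and the larger one is still in its slot. Next I carry it over and tilt it.

move_arm(targets=[[[40,-6,-15],[-0.7,0,0.1],1],[[95,-14,-18],[-1.5,0,0.2],1],[[155,-22,-18],[-2.3,-0.05,0.3],1],[[215,-31,-18],[-3.0,-0.08,0.3],1],[[275,-40,-18],[-3.0,-0.08,0.3],1]])

```text
clock: 9.18
tcp_pos: [0.4805, -0.0191, 0.3201]
orientation: [0.198, 0.745, 0.616, 0.164]
wrist_force: [1.9, -0.6, -2.9]
finger_gap: 0.0094
grip_force: 60.1
```

```bash
python3 - <<'E'
from look import *
Rc=Rcool(); t=O+Rc@[-.0015,0,-(.117+.12)]
print(cur()[0],t); rel(t,Rc); rel(t+[0,0,.02],Rc)
E
```

```text
[ 0.48049626 -0.01909257  0.32011591] [0.48278188 0.18922757 0.28024802]
shift [205.  -51.8  16.4] turn [-0.021  0.002 -0.01 ]
shift [205.  -41.8  -0.9] turn [-0.021  0.002 -0.01 ]
```

move_arm(targets=[[[55,-12,0],[0,0,0],1],[[110,-23,0],[0,0,0],1],[[165,-34,0],[0,0,0],1],[[205,-42,0],[0,0,0],1],[[205,-46,5],[0,0,0],1]])

```text
clock: 9.8
tcp_pos: [0.4867, 0.1902, 0.296]
orientation: [0.198, 0.742, 0.619, 0.165]
wrist_force: [0.1, -0.4, -3.3]
finger_gap: 0.01
grip_force: 60.1
```

```bash
python3 - <<'E'
from look import *
np.set_printoptions(precision=4,suppress=True)
Rc=Rcool()
for cam in ['scene','top']:
  A={}
  for i in range(4):
    p=shot(cam); P,R=cur()
    for t in ['filter_grip','filter_centre','cooler','channel_mouth','catch_nose']:
        for d in env.landmark_of(t,p):
            c=d['centre']
            e=Rc.T@(c-O)*1000 # channel y,x,-z
            if t.startswith('f'):
                if np.linalg.norm(c-P)<.07: A.setdefault(t+' tool',[]).append(R.T@(c-P)*1000);A.setdefault(t,[]).append(e);break
            elif np.linalg.norm(e-{'c':[0,0,0]}.get('q',[72.5,0,-112] if t=='catch_nose' else [0,0,-88] if t=='channel_mouth' else [0,0,0]))<20: A.setdefault(t,[]).append(e);break
  for k,v in A.items(): print(cam,k,len(v),np.mean(v,0),np.std(v,0))
  q=p['pixels'][:,:,::-1]
  cv2.imwrite(f'pics/p{cam}.png',cv2.resize(q[130:300,250:450] if cam=='scene' else q[130:270,200:360],None,fx=3.2 if cam=='scene' else 4,fy=3.2 if cam=='scene' else 4,interpolation=cv2.INTER_CUBIC))
P,R=cur(); print('tcp in chan',Rc.T@(P-O)*1000,env.get_state()['clock']); rel(O+Rc@[-.0015,0,-.237],Rc)
E
```

```text
scene filter_grip tool 4 [ -0.2738   3.684  -12.3581] [2.5305 1.326  1.9298]
scene filter_grip 4 [  -3.0863   15.7634 -260.868 ] [3.2667 1.2843 1.5293]
scene filter_centre tool 4 [ 4.3627 -1.4485 42.11  ] [1.7825 1.2061 1.2178]
scene filter_centre 4 [   1.5452   10.5999 -206.4028] [2.3701 1.7177 1.2254]
scene cooler 3 [-0.2726  0.9056 -1.9405] [1.3914 0.9721 1.7182]
scene channel_mouth 4 [ -2.6838   2.307  -88.4171] [1.3168 0.5542 1.0332]
scene catch_nose 3 [  73.7617   -1.284  -112.9012] [0.1966 0.9244 0.2947]
top filter_grip tool 4 [ 2.1083  1.5337 -8.3838] [1.4574 2.2562 1.7465]
top filter_grip 4 [  -0.6392   14.0591 -257.0599] [1.4387 2.2597 1.7466]
top filter_centre tool 4 [-1.3058 -0.7716 41.3562] [1.8699 0.8039 0.6061]
top filter_centre 4 [  -4.0503   11.7623 -207.3194] [1.8644 0.8053 0.6036]
top cooler 4 [-3.0278 -4.6325  0.2122] [0.5251 1.0587 0.5157]
top channel_mouth 4 [  0.0066  -0.5097 -86.0308] [1.2975 0.5034 0.9862]
top catch_nose 3 [  70.4076    2.0004 -109.9273] [1.3253 0.5435 1.1572]
tcp in chan [  -2.7552   12.5319 -248.6866] 12.2
shift [  1.3 -12.5  11.7] turn [ 0.001 -0.     0.001]
```

View pics/pscene.png

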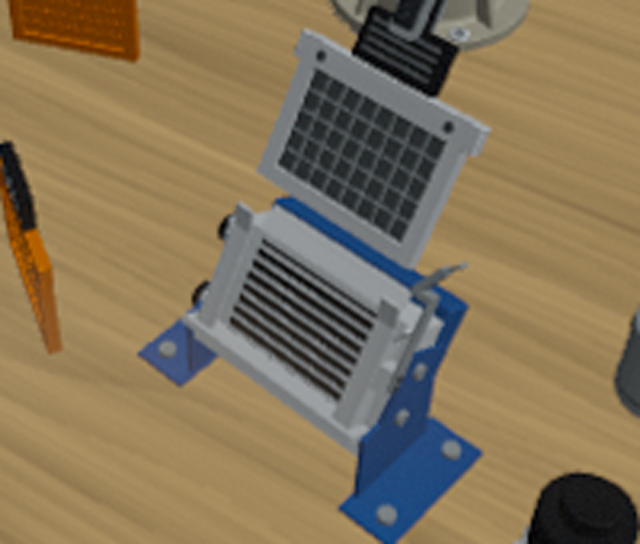

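View pics/ptop.png

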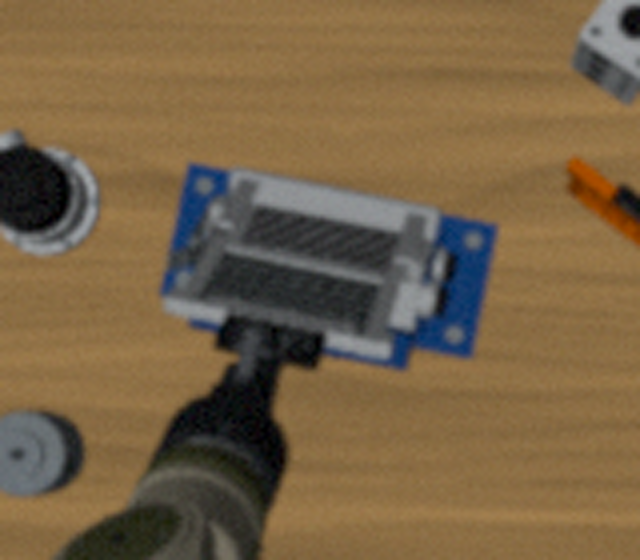

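The cassette is just above the channel mouth with matching tilt and yaw. In the scene crop its lower edge runs from (262,170) to (405,262) px and the catch is at (430,285) px. I'll overlay a wireframe to check its lean and offset.

```bash
python3 - <<'E'
from look import *
p=shot('scene'); P,R=cur(); Rc=Rcool()
f=200/np.tan(np.radians(p['fovy']/2));K=np.array([[f,0,p['cx']],[0,f,p['cy']],[0,0,1.]]);E=p['extrinsics'].copy()
E[1:3]*=-1
def pr(X): return cv2.projectPoints(np.float64(X),cv2.Rodrigues(E[:3,:3])[0],E[:3,3],K,p['dist_coeffs'])[0][:,0]
S=6;u0,v0=298,130;img=cv2.resize(p['pixels'][v0:v0+100,u0:u0+130,::-1],None,fx=S,fy=S,interpolation=cv2.INTER_CUBIC)
def line(X,c,cl=True): cv2.polylines(img,[np.int32((pr(X)-[u0-.5,v0-.5])*S)],cl,c,1)
# cassette front face (tool y=+6), lower edge tool z=117
for y,c in [(6,(0,255,0))]:
    w=[(-70,117),(-70,27),(-78,27),(-78,7),(78,7),(78,27),(70,27),(70,117)]
    line([P+R@(np.array([a+1.2,y,b])/1e3) for a,b in w],c)
    line([P+R@(np.array([a+1.2,y,b])/1e3) for a,b in [(-35,7),(-35,-31),(35,-31),(35,7)]],c)
ch=lambda y,x,z:O+Rc@(np.array([y,x,-z])/1e3)
line([ch(-72,8,0),ch(-72,8,85),ch(-81,17,104)],(0,0,255),False);line([ch(72,8,0),ch(72,8,85),ch(81,17,104)],(0,0,255),False)
line([ch(-81,-17,104),ch(81,-17,104)],(255,0,255))
line([ch(72.5,0,112),ch(85,0,139),ch(85,0,148)],(0,255,255),False)
cv2.imwrite('pics/ov.png',img)
E
```

```text
(no output)
```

View pics/ov.png

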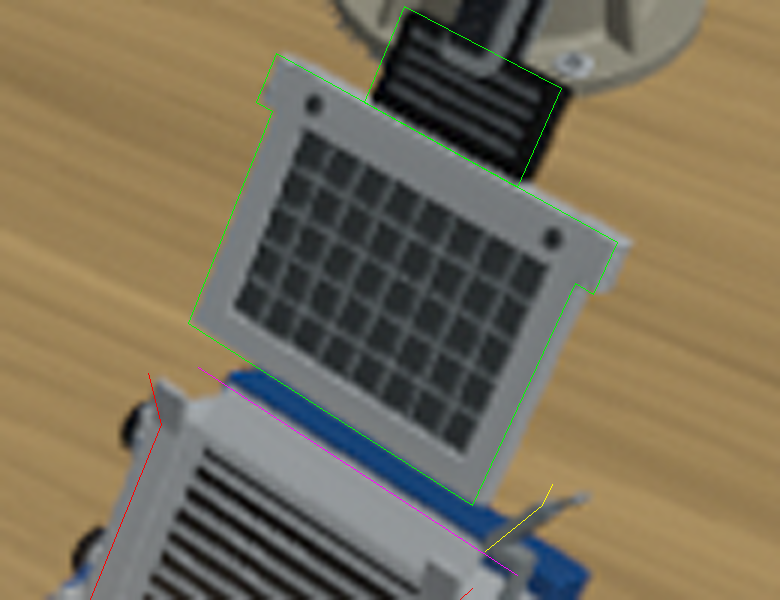

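The wireframe matches the cassette to about 1 mm with no lean, and the lips look symmetric about y ≈ -1 mm. The present sideways position therefore fits, so I shift 12.5 mm onto the channel axis and start down.

move_arm(targets=[[[0,-7,2],[0,0,0],1],[[0,-12.5,8],[0,0,0],1],[[0,-12.5,20],[0,0,0],1],[[0,-12.5,30],[0,0,0],1],[[0,-12.5,36],[0,0,0],1]])

```text
clock: 12.88
tcp_pos: [0.4947, 0.1854, 0.258]
orientation: [0.199, 0.744, 0.616, 0.165]
wrist_force: [0.6, -0.5, -3.2]
finger_gap: 0.0099
grip_force: 60.1
```

```bash
cat > st.py <<'E'
from look import *
np.set_printoptions(precision=2,suppress=True)
P,R=cur();Rc=Rcool();s=env.get_state()
print('chan y,x,-z',Rc.T@(P-O)*1000,'rot',np.degrees(Ro.from_matrix(Rc.T@R).as_rotvec()),'F',Rc.T@s['wrist_force'],'T',Rc.T@s['ft_torque'],s['clock'],s['grip_force'])
E
python3 st.py
```

```text
chan y,x,-z [  -3.01   -0.37 -211.58] rot [ 0.05 -0.04 -0.01] F [-0.4  -1.05  3.13] T [ 0.92 -0.05  0.01] 12.875 60.11919021606445
```

move_arm(targets=[[[0,0,6],[0,0,0],1],[[0,0,12],[0,0,0],1],[[0,0,18],[0,0,0],1],[[0,0,24],[0,0,0],1]])

```text
clock: 13.38
tcp_pos: [0.5066, 0.1835, 0.2382]
orientation: [0.199, 0.744, 0.616, 0.165]
wrist_force: [-0.4, -0.5, -2.4]
finger_gap: 0.0099
grip_force: 60.1
```

```bash
python3 st.py
```

```text
chan y,x,-z [  -2.69    0.12 -188.35] rot [-0.02  0.01 -0.01] F [-0.55 -1.43  1.89] T [ 0.94  0.04 -0.02] 13.375 60.1183819770813
```

move_arm(targets=[[[0,0,6],[0,0,0],1],[[0,0,12],[0,0,0],1],[[0,0,18],[0,0,0],1],[[0,0,24],[0,0,0],1]])

```text
clock: 13.88
tcp_pos: [0.5183, 0.1812, 0.2173]
orientation: [0.199, 0.744, 0.616, 0.165]
wrist_force: [-0.6, -0.4, -3.5]
finger_gap: 0.01
grip_force: 60.1
```

```bash
python3 st.py
```

```text
chan y,x,-z [  -2.76    0.04 -164.28] rot [-0.01  0.   -0.01] F [-0.48 -2.21  2.72] T [ 0.92  0.01 -0.05] 13.875 60.11793673038483
```

move_arm(targets=[[[0,0,6],[0,0,0],1],[[0,0,12],[0,0,0],1],[[0,0,18],[0,0,0],1],[[0,0,24],[0,0,0],1]])

```text
clock: 14.38
tcp_pos: [0.5303, 0.1775, 0.198]
orientation: [0.201, 0.744, 0.616, 0.165]
wrist_force: [-2.1, -1.5, -0.6]
finger_gap: 0.01
grip_force: 60.4
```

```bash
python3 st.py
```

```text
chan y,x,-z [  -4.2     1.18 -141.35] rot [-0.15 -0.19  0.02] F [-1.86 -1.84 -0.39] T [ 0.99 -0.47 -0.05] 14.375 60.42848289012909
```

move_arm(targets=[[[0,0,5],[0,0,0],1],[[0,0,10],[0,0,0],1],[[0,0,15],[0,0,0],1],[[0,0,15],[0,0,0],1]])

```text
clock: 14.88
tcp_pos: [0.5371, 0.177, 0.183]
orientation: [0.199, 0.744, 0.616, 0.164]
wrist_force: [0.1, -3.6, -3.5]
finger_gap: 0.01
grip_force: 60.1
```

```bash
python3 st.py
```

```text
chan y,x,-z [  -3.43   -0.41 -125.  ] rot [ 0.04 -0.08  0.  ] F [-3.54 -1.06  3.44] T [ 0.84 -0.79 -0.01] 14.875 60.07543087005615
```

move_arm(targets=[[[0,0,2],[0,0,0],1],[[0,0,4],[0,0,0],1],[[0,0,6],[0,0,0],1],[[0,0,6],[0,0,0],1]])

```text
clock: 15.38
tcp_pos: [0.5404, 0.1779, 0.1786]
orientation: [0.199, 0.743, 0.617, 0.166]
wrist_force: [-0.5, 1.3, -3.1]
finger_gap: 0.0095
grip_force: 60.1
```

```bash
python3 st.py
```

```text
chan y,x,-z [  -1.92    0.05 -119.62] rot [ 0.    0.11 -0.02] F [ 1.19 -2.21  2.3 ] T [ 0.91 -0.03  0.04] 15.375 60.11654555797577
```

move_arm(targets=[[[0,0,1],[0,0,0],1],[[0,0,2],[0,0,0],1],[[0,0,3],[0,0,0],1],[[0,0,3],[0,0,0],1]])

```text
clock: 15.88
tcp_pos: [0.542, 0.1769, 0.1775]
orientation: [0.2, 0.743, 0.616, 0.166]
wrist_force: [-6.5, -1.2, 4.9]
finger_gap: 0.0099
grip_force: 61.4
```

```bash
python3 st.py
```

```text
chan y,x,-z [  -2.63    1.   -117.75] rot [-0.11  0.02 -0.  ] F [-2.36 -2.92 -7.29] T [ 1.22 -0.44 -0.01] 15.875 61.40171706676483
```

move_arm(targets=[[[0,0,1],[0,0,0],1],[[0,0,2],[0,0,0],1],[[0,0,2],[0,0,0],1]])

```text
clock: 16.25
tcp_pos: [0.5423, 0.1768, 0.1775]
orientation: [0.2, 0.743, 0.616, 0.166]
wrist_force: [-20.0, -1.1, 20.8]
finger_gap: 0.0099
grip_force: 64.0
```

```bash
python3 st.py; python3 - <<'E'
from look import *
p=shot('scene');cv2.imwrite('pics/home.png',cv2.resize(p['pixels'][155:265,300:430,::-1],None,fx=5,fy=5,interpolation=cv2.INTER_CUBIC))
E
```

```text
chan y,x,-z [  -2.63    1.33 -117.63] rot [-0.18  0.04 -0.03] F [ -4.81  -6.43 -27.75] T [ 2.18 -1.12  0.  ] 16.25 63.97874197242345
```

View pics/home.png

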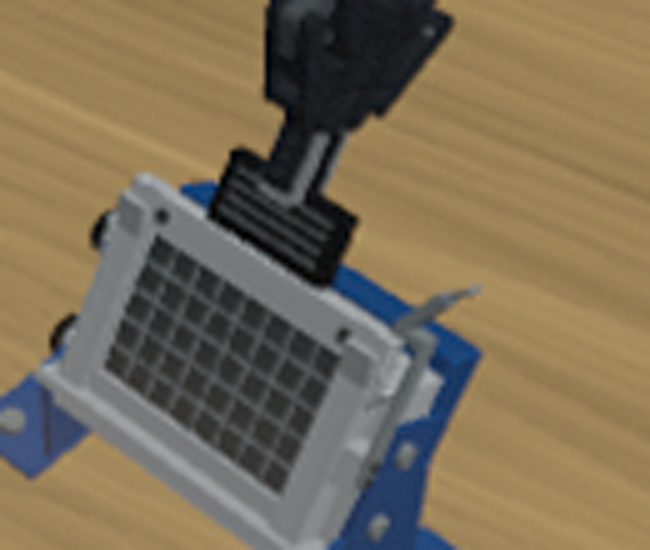

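The cassette sits between the lips with its header at the channel top, and the catch nose lies over the ear near (400,330) px. The force rose steeply with no further travel, so it is on the floor. I ease off the push, let go and back out along the channel.

move_arm(targets=[[[0,0,-2.5],[0,0,0],1],[[0,0,-2.5],[0,0,0],1],[[0,0,-2.5],[0,0,0],0.5],[[0,0,-2.5],[0,0,0],0.0],[[0,0,-2.5],[0,0,0],-0.3]])

```text
clock: 16.92
tcp_pos: [0.542, 0.177, 0.1767]
orientation: [0.199, 0.744, 0.616, 0.166]
wrist_force: [-0.3, 0.3, -0.8]
finger_gap: 0.055
grip_force: 0.0
```

```bash
python3 st.py
```

```text
chan y,x,-z [  -2.56    0.64 -117.12] rot [-0.05  0.02  0.01] F [ 0.28 -0.72  0.56] T [ 0.4  -0.03  0.06] 16.925 0.0
```

move_arm(targets=[[[0,0,-10],[0,0,0],-0.3],[[0,0,-30],[0,0,0],-0.3],[[0,0,-60],[0,0,0],-0.3],[[0,0,-100],[0,0,0],-0.3],[[0,0,-100],[0,0,0],-0.3]])

```text
clock: 17.55
tcp_pos: [0.4933, 0.1873, 0.2677]
orientation: [0.2, 0.743, 0.616, 0.169]
wrist_force: [0.3, 0.0, 0.0]
finger_gap: 0.0553
grip_force: 0.0
```

```bash
python3 st.py; python3 - <<'E'
from look import *
np.set_printoptions(precision=2,suppress=True)
Rc=Rcool()
for cam in ['scene','top']:
  p=shot(cam)
  for t in ['filter_centre','filter_grip','catch_nose','big_filter_centre']:
    for d in env.landmark_of(t,p):
      e=Rc.T@(d['centre']-O)*1000
      if np.linalg.norm(e)<170 or t[0]=='b': print(cam,t,e,d['centre'],d['confidence'])
  if cam=='scene':
    a=p['pixels'][155:265,300:430,::-1]; cv2.imwrite('pics/end.png',cv2.resize(a,None,fx=5,fy=5,interpolation=cv2.INTER_CUBIC))
E
```

```text
chan y,x,-z [  -1.47    2.98 -220.81] rot [-0.36  0.22  0.04] F [0.06 0.26 0.15] T [0.41 0.02 0.06] 17.55 0.0
scene filter_centre [  2.75  -6.31 -77.43] [0.5566, 0.1796, 0.1389] 0.73
scene filter_grip [  -3.72   -3.45 -131.43] [0.5313, 0.1778, 0.1871] 0.66
scene catch_nose [  74.56    0.12 -113.67] [0.5576, 0.2525, 0.1735] 0.49
scene big_filter_centre [-477.97   81.3    12.53] [0.5861, -0.3152, 0.1048] 0.6
top filter_centre [ -3.32  -3.05 -75.08] [0.5594, 0.1729, 0.1385] 0.64
top filter_grip [  -0.63   -1.75 -125.37] [0.5363, 0.18, 0.1827] 0.79
top catch_nose [  68.44    0.97 -106.71] [0.5606, 0.2457, 0.1679] 0.66
top big_filter_centre [-478.07   79.56   12.33] [0.5845, -0.315, 0.1041] 0.81
top big_filter_centre [  -4.08   -3.46 -126.59] [0.5336, 0.177, 0.1829] 0.5
```

View pics/end.png

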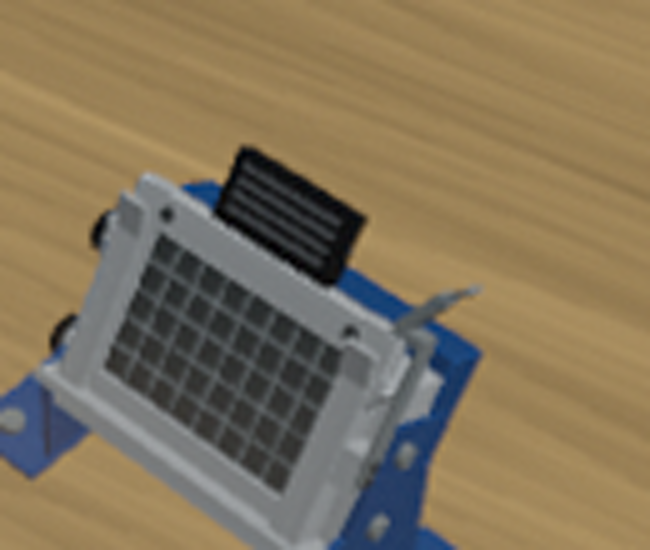

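The cassette stays home with the gripper away. The catch tab tip is at the same image pixel (396,213) as when the catch was closed before insertion, so it has sprung back over the ear. The larger cassette has not moved.

```bash
python3 -c "
from workcell import env
print(env.hand_in())"
```

```text
the job is handed in; nothing more can be done
None
```

The smaller cassette is fully home in the cooler's channel with the spring catch closed over its ear. I let go, backed the gripper clear and handed the job in at about 18 s; no verdict was returned.

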